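# Drop one tea ball from the dispenser into the cup

### The arm

A 7-joint arm with a two-finger parallel gripper is mounted at the origin on a cart in front of the work surface, level with it; the furniture and walls round the work are solid. World frame = base frame: x ahead of the robot, y to its left, z up, the work surface at z = 0. Lengths are in m, angles in rad, forces in N, time in s.
With the tool pointing down it reaches from about 0.35 to 0.775 m from the base axis. Payload 3.1 kg.
Tool frame: the origin (TCP) lies on the centre line of the jaws, within the pads' length; the fingertips stand ahead of it and the grasp point (between the pads) lies 2 mm behind it (manip.nose_length is the z of the fingertips in the tool frame, in m); z points along the fingers, y is the line along which they close (so a half turn about z gives the same grasp; the last joint's range is limited). The gripper opens to 85 mm and grips with 20 to 120 N. Pads are 22 mm wide; open, the fingers measure 114 mm over their backs; the gripper's body (76 mm by 85 mm) begins 54 mm behind the grasp point. The pads swing forward as they close: fully open they stand 13 mm farther back than shut.
Start: joints at [-1.355, 0.311, 0.014, 1.512, -0.004, 1.319, -0.027], TCP at [0.14, 0.532, 0.248] pointing down, gripper open.
Joint ranges: [-2.7, 2.7], [-0.3, 1.91], [-1.27, 1.3], [0.12, 2.57], [-1.44, 4.58], [0.2, 2.03], [-3.05, 3.05]. Speed limits (rad/s): [2.79, 2.79, 3.14, 3.14, 3.14, 3.14, 3.14].

### API

Orientations are given as a unit quaternion [w, x, y, z].
In Python, from station import manip gives the robot as it stands.
- The arm moves only by the shell command python3 -m creep 'ROWS' [FORCE]. ROWS is JSON, a list of rows, each an object with "turn": the turn, a rotation vector about the tool's x, y, z in units of 8 degrees (1.0 is 8 degrees), a list of three; "translation": the shift along the tool's x, y, z in mm, a list of three; "hand": the finger opening in mm, from 0 to 85.4. A call has 1 to 10 rows; each row is the pose to reach, as a shift and turn from the pose commanded when the call began, along the tool's axes at that moment; what a row does not reach only later rows make up. A row lasts 1/8 s, in which the tool goes at most 62.5 mm and 10.7 degrees, less where a joint would pass 70% of its speed; a pose out of reach is approached as far as the arm can. A call with a gripper value outside its range is refused whole. The fingers move at their own pace and stop on an object; FORCE is the grip in N (left out, the last holds). Time passes only in rows, so rows that repeat a pose let the fingers close. It gives the time, the measured TCP pose, the force, the opening and the grip force at its end, in the units of the state.
- manip.state(): the state, without advancing time (a new reading comes with each control period).
- manip.snapshot(name): name is "scene" or "top" or "wrist"; returns a dict with "pixels" (480x640x3 uint8, blue, green, red), "fovy" (degrees; the focal length in pixels is half the picture's height over the tangent of half this angle, whatever the lens; pixels are square), "cx", "cy" (the principal point, pixels), "extrinsics" (4x4, takes a point from world to camera coordinates); the wrist camera has in their place "hand_eye" (4x4, takes a point from camera to tool coordinates, whose origin is the TCP and whose axes are the flange's). Camera axes: x right, y up, looking along -z (the intrinsics and any distortion apply to the point x, -y, -z); pixel columns grow to the right and rows downward; lengths in m; the calibration is good to about 2 mm. A picture is of the moment at which its call begins: read the wrist's pose just before it. There is no depth.
- manip.sign_off(): hands the job in; it is judged then, once.
The state is a dict: "clock": time; "joint_positions": joint angles; "qd": joint speeds; "joint_torque": joint torques, N m; "tcp_pos": TCP position; "eef_rot": TCP orientation; "force": force on the tool from outside, world axes, zero at the start; "torque": the same for the moment, N m; "gripper_width": finger opening in m; "gripper_force": force on a finger pad.
Only numpy, scipy, OpenCV 4.12 (cv2) and the standard library are available. Lean on these libraries where they do the work, as an engineer would, in place of code of your own. Each camera call takes 0.05 s, during which the arm holds its last target. There are 200 camera calls.

### The job

Make up the cup with one ball of tea, using only the fingertips and lifting nothing: push the green tea cup across the wooden board until it stands centred under the dispenser's spout, then press the red paddle of the dispenser's lever down once, all the way, so that its other end lifts the gate and one tea ball drops into the cup, and let the lever come back up. Do not touch the tea balls, and leave everything else standing where it is.

Things in the scene. Friction and masses are not known exactly. Their poses are not given: they have to be found in the camera images.
- hob_cover: fixed wooden board on runners over the right burner, 352 x 500 mm, its flat top 52 mm above the stove top (z = 0.052); cup, bowl and dispenser stand on it
- cup: green tea cup, loose, 0.17 to 0.34 kg; round bowl 96 mm wide at the rim, 64 mm at the foot, 56 mm high, walls 5 mm, inner floor 8 mm up. Origin on the underside, 12.5 mm from the bowl's axis towards the handle (axis at own x = 0, y = +12.5 mm). Handle along own -y, ending 73 mm from the axis; it faces roughly towards the robot
- cup_mouth (a point): centre of the cup's mouth, on the bowl's axis at rim height (56 mm above the underside)
- dispenser: fixed tea ball dispenser: wooden foot (96 x 88 x 12 mm) and post, sloping steel lane (38 mm wide) running down to own -x (roughly towards the robot) and ending in a square steel spout that overhangs the board; 165 mm high. Origin under the foot's centre, on the board; own x from spout to foot, y left, z up. Foot's front edge at x = -46, post's front at x = -23 mm
- outlet (a point): centre of the spout's open lower end, 66 mm above the board (the 56 mm cup passes under it); on the dispenser x = -104.5, y = 0 mm. Balls drop straight down here. The spout is 38 mm wide, reaches out to x = -126 mm and stands 66 to 118 mm above the board: the gripper's body must stay beside or in front of it
- rocker (a joint): angle of the red lever about its pin over the lane: 0 at rest (gate down), 0.80 rad at its stop, growing as the paddle goes down; a spring brings it back. From about 0.65 rad the gate lets the first ball out, while a second bar drops in front of the next ball: one full press gives one ball; the next rolls up when the lever is let back
- paddle (a point): centre of the upper face of the lever's red paddle (42 mm along the lane x 32 mm wide), left of the lane. On the dispenser at x -29, y +40, z +154 mm at rest, x -17, y +40, z +111 mm fully pressed. At rest it slopes up to the rear by 0.4 rad, pressed down to the rear by 0.4 rad. Takes about 2 N at first, 4 N at the stop; nothing above it
- gate (a point): lower edge of the red gate flap in front of the first ball, at the lever's other end; rises about 14 mm when the paddle is pressed fully
- tea_ball_1: dark green ball of rolled tea, 30 mm in diameter, 12 g, loose, the lowest in the lane, resting against the gate; origin at its centre
- tea_ball_2: second tea ball, as the first, lying against it in the lane; it stays in the lane
- tea_ball_3: third tea ball, as the first; it stays in the lane
- steel_bowl: empty steel bowl, 92 mm wide, 36 mm high, origin at the centre of its underside; it stands on the other side of the spout from the cup and stays where it is
- canister: green canister with a wooden lid, 82 mm wide, 100 mm high, left rear of the board; origin under its centre; a bystander
- spice_jar: spice jar with a black cap, 41 mm wide, 105 mm high, right rear of the board; origin under its centre; a bystander
- teaspoon: teaspoon, 130 x 27 x 11 mm, lying along the front edge of the board; a bystander
- lemon: lemon, 83 x 58 x 58 mm, on the stove in front of the left burner; a bystander
- garlic: garlic bulb, about 50 mm, on the stove in front of the left burner; a bystander

How it is judged:
By the outcome, as a careful person would: the job done as asked, in the order asked, and still so for the second after the job is handed in, with the robot touching nothing.
It also fails if it takes over 51 s, if anything falls off the work surface, if the arm or the gripper's body presses on something with over 40 N, if the wrist force passes 120 N, or if a joint passes its speed limit or range.

## Working session

There is one attempt and no reset: what is moved stays moved. The work goes in short steps, Python scripts to look and compute and a shell command to move; the robot and the scene stay as the last step left them, time stands still between calls to the robot, and variables do not carry over. Pictures are saved under pics/ and viewed, at most 10 in all, crops included, and the job is handed in when it is done.

```bash
ls; mkdir -p pics
python3 - <<'E'
from station import manip
import cv2, numpy as np
s=manip.state(); print(s['clock'],s['tcp_pos'],s['eef_rot'],s['gripper_width'],manip.nose_length)
for n in ("scene","top"):
    p=manip.snapshot(n); cv2.imwrite(f'pics/{n}0.png',p['pixels']); print(n,{k:(v.tolist() if hasattr(v,'tolist') else v) for k,v in p.items() if k!='pixels'})
E
```

```text
pics
0.0 [0.14000541 0.53115894 0.24721008] [-1.16966295e-04  1.28484387e-01  9.91710818e-01 -1.18400371e-03] 0.08548875525895573 0.017
scene {'fovy': 50.80022038502755, 'cx': 323.96490416976724, 'cy': 236.2443484427318, 'extrinsics': [[0.9176751928296388, -0.39732004457417525, 0.003003771738934442, -0.41083626409671614], [0.27400947400009434, 0.6383078328986319, 0.7193621609581944, -0.33280647274334235], [-0.28773433688608635, -0.6593177478574553, 0.6946287200633853, -0.8995072083012949], [0.0, 0.0, 0.0, 1.0]]}
top {'fovy': 45.00731222861485, 'cx': 317.20433064482154, 'cy': 233.8111097721491, 'extrinsics': [[-0.060948049173820754, -0.9981330222994215, -0.003975562517203446, 0.1570840743132093], [0.9754133280292018, -0.060404909102467624, 0.2119435926356795, -0.5368777438935348], [-0.21178804216693103, 0.00903973184034208, 0.9772738144672418, -1.4809259992353405], [0.0, 0.0, 0.0, 1.0]]}
```

View pics/scene0.png

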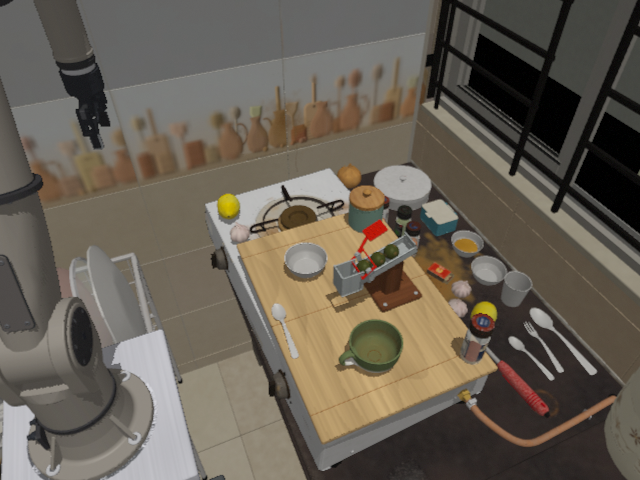

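View pics/top0.png

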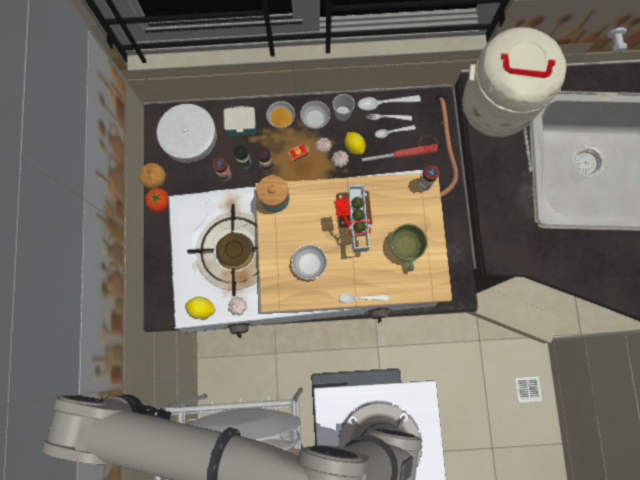

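The scene view shows the cup at (375,346), the spout end at (347,280) and the paddle at (374,235). In the top view the cup is at (408,243), the bowl at (309,263), the spout at about (361,243) and the paddle at about (343,210). I'll enlarge the crops next.

```bash
cat > h.py <<'E'
from station import manip
import cv2, numpy as np
from scipy.spatial.transform import Rotation as R
def cam(p, st=None):
    """centre (world), rotation cam->world, f, cx, cy"""
    if 'extrinsics' in p:
        E=np.linalg.inv(np.array(p['extrinsics']))
    else:
        q=st['eef_rot']; T=np.eye(4); T[:3,:3]=R.from_quat([q[1],q[2],q[3],q[0]]).as_matrix(); T[:3,3]=st['tcp_pos']
        E=T@np.array(p['hand_eye'])
    f=240/np.tan(np.radians(p['fovy'])/2)
    return E[:3,3],E[:3,:3],f,p.get('cx',320),p.get('cy',240)
def ray(c,uv):
    d=c[1]@np.array([(uv[0]-c[3])/c[2],-(uv[1]-c[4])/c[2],-1.]); return c[0],d/np.linalg.norm(d)
def onz(c,uv,z):
    o,d=ray(c,uv); return o+d*(z-o[2])/d[2]
def proj(c,P):
    v=c[1].T@(np.array(P)-c[0]); return np.array([c[3]+c[2]*v[0]/-v[2],c[4]-c[2]*v[1]/-v[2]])
def tri(c1,u1,c2,u2):
    o1,d1=ray(c1,u1);o2,d2=ray(c2,u2)
    t=np.linalg.lstsq(np.c_[d1,-d2],o2-o1,rcond=None)[0]
    a=o1+d1*t[0];b=o2+d2*t[1]; return (a+b)/2,np.linalg.norm(a-b)
E
python3 - <<'E'
from h import *
a=cv2.imread('pics/scene0.png')[200:400,220:440]; b=cv2.imread('pics/top0.png')[165:315,250:460]
a=cv2.resize(a,None,fx=3.6,fy=3,interpolation=3) if 0 else cv2.resize(a,None,fx=3,fy=3,interpolation=3)
b=cv2.resize(b,None,fx=3.8,fy=3.8,interpolation=3)
cv2.imwrite('pics/a.png',a);cv2.imwrite('pics/b.png',b)
for n in('scene','top'):
    p=cv2.imread(f'pics/{n}0.png'); h=cv2.cvtColor(p,cv2.COLOR_BGR2HSV)
    for nm,lo,hi in(('green',(28,60,30),(75,255,200)),('red',(0,180,120),(6,255,255))):
        m=cv2.inRange(h,lo,hi); k,l,s,ce=cv2.connectedComponentsWithStats(m)
        for i in range(1,k):
            if s[i,4]>15: print(n,nm,s[i],ce[i].round(1))
E
```

```text
scene green [251 107   9   8  54] [254.7 110.4]
scene green [232 196   7   9  19] [235.6 199.9]
scene green [396 219  12   7  51] [402.5 221.4]
scene green [395 229   4   7  19] [396.5 231.9]
scene green [384 244  15  15 144] [390.6 251. ]
scene green [371 252  15  15 129] [377.9 258.1]
scene green [357 260  15  11 108] [363.3 264.9]
scene green [492 310   5  10  28] [493.8 314.5]
scene green [ 339  320   64   51 2056] [373.9 344.7]
scene red [358 220  29  33 329] [372.7 232.3]
scene red [368 257   9  13  28] [372.4 263.8]
scene red [429 264  10   9  44] [433.6 267.1]
scene red [439 269  11   9  47] [444.4 273. ]
top green [357 134   7   6  19] [360.4 136.5]
top green [152 193   7   9  30] [154.6 197.4]
top green [352 198  12  22 164] [357.6 208.6]
top green [354 223  11   8  71] [359.2 226.7]
top green [ 390  224   37   47 1093] [408. 243.]
top green [195 297  11   3  28] [199.7 298. ]
top red [299 144   8  10  43] [302.6 148.7]
top red [290 149  10  10  46] [293.2 153.8]
top red [147 188  21  23 189] [159.5 201.5]
top red [146 197   5   6  21] [147.5 199.1]
top red [336 198  15  28 258] [342.8 208.7]
```

View pics/a.png

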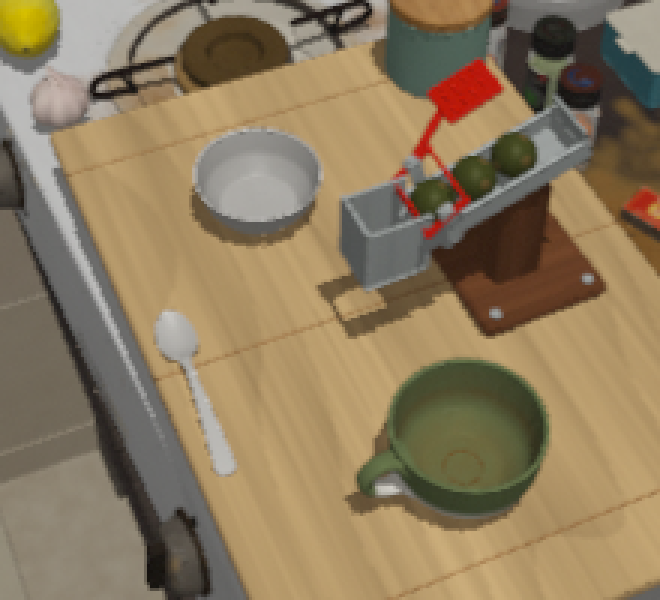

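View pics/b.png

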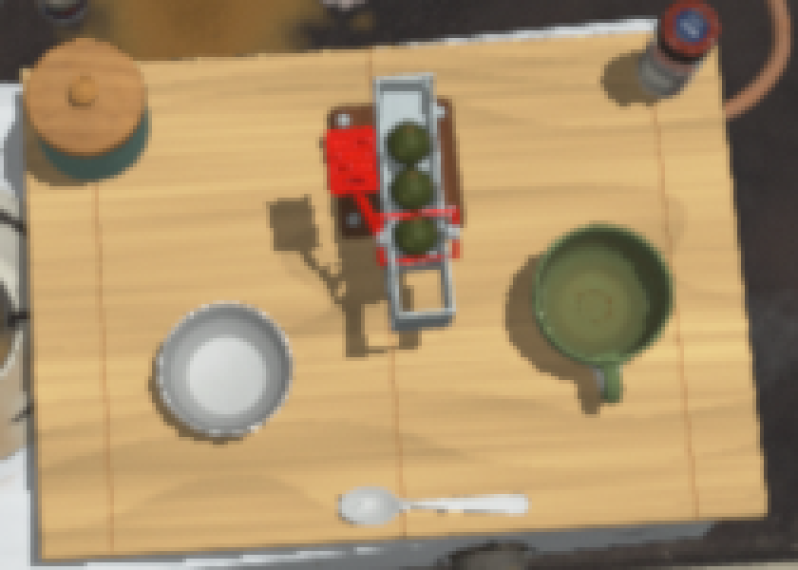

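Scene crop: the cup rim is centred near (376,342) in full-image pixels, and the spout's front top corners are at about (334,266) and (343,279). Top crop: the rim centre is about (409,242), the spout's front top corners are about (353,249) and (369,247), and the lane's rear corners are about (349,185) and (364,185).

Run:
```python
from h import *
S=cam(manip.snapshot('scene')); T=cam(manip.snapshot('top'))
a=lambda x,y:(220+(x+.5)/3-.5,200+(y+.5)/3-.5)
b=lambda x,y:(250+(x+.5)/3.8-.5,165+(y+.5)/3.8-.5)
pts={'rim':((468.5,428),(603.5,294.5)),'spoutFL':((342,197),(391,323)),'spoutFR':((369,236),(455,317)),
'laneRR':((590,145),(435,76)),'laneRL':((562,100),(376,79)),'paddleRL':((489,60),(326,128)),'paddleC':((466,92),(352,162)),'bowlrim':((258,180),(223,370)),'footRR':((606,288),(452,98)),'footFR':((493,334),(463,222)),
'ball1':((434,198),(417,236)),'ball3':((514,155),(408,143)),'canlid':((440,12),(85,97))}
for k,(u,v) in pts.items():
    P,e=tri(S,a(*u),T,b(*v)); print(k,(P*1000).round(0),'err',round(e*1000,1))
print('rim onz',onz(S,a(468.5,428),.108).round(4),onz(T,b(603.5,294.5),.108).round(4))
print('handle tip',onz(T,b(612,402),.09).round(4))
print('spoutF mid',onz(T,b(423,320),.17).round(4))
for n,u in dict(FL=(337,238),FR=(463,222),RR=(452,98),RL=(330,108)).items(): print('foot',n,onz(T,b(*u),.064).round(4))
for n,u in dict(FL=(41,562),FR=(767,514)).items(): print('board',n,onz(T,b(*u),.052).round(4))
for n,u in dict(a=(45,5),jar=(690,25)).items(): print(n,onz(T,b(*u),.157).round(4))
print('spoon',onz(T,b(370,488),.06).round(4),onz(T,b(528,495),.06).round(4))
```

```text
rim [ 500. -108.  105.] err 2.1
spoutFL [481.  40. 167.] err 7.2
spoutFR [480.  -1. 173.] err 6.4
laneRR [636.   1. 188.] err 3.0
laneRL [636.  40. 193.] err 5.4
paddleRL [600.  75. 211.] err 5.5
paddleC [577.  60. 204.] err 3.3
bowlrim [469. 151.  80.] err 2.7
footRR [655. -21.  64.] err 0.3
footFR [567. -23.  59.] err 2.4
ball1 [536.  19. 164.] err 4.2
ball3 [594.  21. 177.] err 2.0
canlid [657. 235. 109.] err 2.2
rim onz [ 0.5001 -0.1097  0.108 ] [ 0.4985 -0.1073  0.108 ]
handle tip [ 0.4279 -0.1091  0.09  ]
spoutF mid [0.4771 0.0205 0.17  ]
foot FL [0.5584 0.0669 0.064 ]
foot FR [ 0.5644 -0.0217  0.064 ]
foot RR [ 0.6548 -0.0212  0.064 ]
foot RL [0.6528 0.0654 0.064 ]
board FL [0.3475 0.2834 0.052 ]
board FR [ 0.3497 -0.2139  0.052 ]
a [0.7093 0.2556 0.157 ]
jar [ 0.6684 -0.174   0.157 ]
spoon [0.3833 0.0563 0.06  ] [ 0.3719 -0.0509  0.06  ]
```

```bash
cat >> h.py <<'E'
def Rt(th,yaw=0.):  # tool x ~ +y, tool y ~ +x, z down, leaning so that tips lead to +y by th
    c,s=np.cos(th),np.sin(th)
    M=np.array([[0,1,0],[c,0,s],[s,0,-c]]).astype(float)
    return R.from_euler('z',yaw).as_matrix()@M
def Rnow():
    q=manip.state()['eef_rot']; return R.from_quat([q[1],q[2],q[3],q[0]]).as_matrix()
def rows(P,Rg,P0=None,R0=None):
    st=manip.state(); R0=Rnow() if R0 is None else R0; P0=st['tcp_pos'] if P0 is None else P0
    d=R0.T@(np.array(P)-P0)*1000; w=R.from_matrix(R0.T@Rg).as_rotvec()*180/np.pi/8
    print('shift',d.round(1).tolist(),'turn',w.round(2).tolist())
E
python3 - <<'E'
from h import *
p=manip.snapshot('wrist'); print(np.array(p['hand_eye']).round(3).tolist(),p['fovy'])
rows((.42,.2,.30),Rt(.52)); rows((.50,-.24,.20),Rt(.52))
E
```

```text
[[0.0, 0.962, 0.272, 0.068], [1.0, -0.0, -0.0, -0.001], [0.0, 0.272, -0.962, -0.125], [0.0, 0.0, 0.0, 1.0]] 58.75098024521276
shift [-355.1, -249.3, -51.9] turn [-2.45, 3.17, 9.18]
shift [-544.6, -654.3, 48.5] turn [-2.45, 3.17, 9.18]
```

```bash
python3 -m creep '[{"translation":[-355,-249,-52],"turn":[-1.2,1.6,4.6],"hand":60},{"translation":[-355,-249,-52],"turn":[-2.45,3.17,9.18],"hand":60},{"translation":[-355,-249,-52],"turn":[-2.45,3.17,9.18],"hand":60},{"translation":[-355,-249,-52],"turn":[-2.45,3.17,9.18],"hand":60},{"translation":[-355,-249,-52],"turn":[-2.45,3.17,9.18],"hand":60},{"translation":[-355,-249,-52],"turn":[-2.45,3.17,9.18],"hand":60},{"translation":[-355,-249,-52],"turn":[-2.45,3.17,9.18],"hand":60},{"translation":[-545,-654,-40],"turn":[-2.45,3.17,9.18],"hand":60},{"translation":[-545,-654,-40],"turn":[-2.45,3.17,9.18],"hand":60},{"translation":[-545,-654,-40],"turn":[-2.45,3.17,9.18],"hand":60}]' 40; python3 -c "
from h import *
rows((.50,-.24,.20),Rt(.52));print(manip.state()['joint_positions'].round(2), Rnow().round(2).tolist())"
```

```text
clock: 1.5
tcp_pos: [0.4538, 0.0144, 0.2956]
eef_rot: [-0.182, 0.683, 0.683, 0.183]
force: [0.6, 0.5, 0.2]
gripper_width: 0.0599
gripper_force: 0.0
shift [-268.2, 46.1, -43.7] turn [0.01, -0.01, 0.01]
[-0.36  0.2   0.79  1.71 -0.61  1.54  0.53] [[-0.0, 1.0, 0.0], [0.87, -0.0, 0.5], [0.5, 0.0, -0.87]]
```

```bash
python3 -m creep '[{"translation":[-268,46,-44],"turn":[0,0,0],"hand":60},{"translation":[-268,46,-44],"turn":[0,0,0],"hand":60},{"translation":[-268,46,-44],"turn":[0,0,0],"hand":60},{"translation":[-268,46,-44],"turn":[0,0,0],"hand":60},{"translation":[-268,46,-44],"turn":[0,0,0],"hand":60},{"translation":[-315,46,68],"turn":[0,0,0],"hand":60},{"translation":[-315,46,68],"turn":[0,0,0],"hand":60},{"translation":[-315,46,68],"turn":[0,0,0],"hand":60},{"translation":[-315,46,68],"turn":[0,0,0],"hand":60}]'
python3 - <<'E'
from h import *
st=manip.state(); w=manip.snapshot('wrist'); t=manip.snapshot('top'); s=manip.snapshot('scene')
print(st['tcp_pos'].round(4), {k:w[k] for k in('cx','cy') if k in w})
C=cam(w,st)
# predicted rim centre and outlet in the wrist view
for n,P in dict(rim=(.499,-.108,.108),outlet=(.502,.02,.118),rimNear=(.499,-.156,.108)).items(): print(n,proj(C,P).round(0))
cv2.imwrite('pics/w1.png',np.hstack([cv2.resize(w['pixels'],(400,300)),cv2.resize(s['pixels'][200:410,230:510],(400,300))]))
E
```

```text
clock: 2.62
tcp_pos: [0.5006, -0.2242, 0.0814]
eef_rot: [-0.181, 0.683, 0.684, 0.182]
force: [-0.7, -1.3, 0.6]
gripper_width: 0.06
gripper_force: 0.0
[ 0.5006 -0.2242  0.0814] {'cx': 313.54824439143636, 'cy': 242.86866377617383}
rim [308. -23.]
outlet [ 316. -320.]
rimNear [307. 107.]
```

View pics/w1.png

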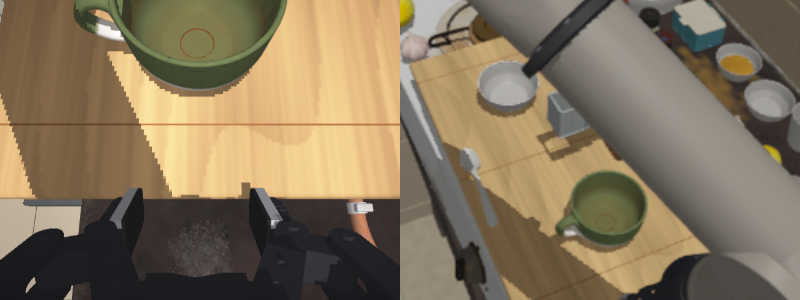

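The wrist view shows the cup axis at about u=315, midway between the two fingers (u≈315). The cradle is aligned, so I'll start the slow push.

```bash
python3 -m creep '[{"translation":[41.7,0,23.9],"turn":[0,0,0],"hand":60},{"translation":[48.6,0,27.8],"turn":[0,0,0],"hand":60},{"translation":[55.5,0,31.8],"turn":[0,0,0],"hand":60},{"translation":[62.5,0,35.8],"turn":[0,0,0],"hand":60},{"translation":[69.4,0,39.8],"turn":[0,0,0],"hand":60},{"translation":[76.4,0.5,43.7],"turn":[0,0,0],"hand":60},{"translation":[83.3,1,47.7],"turn":[0,0,0],"hand":60},{"translation":[90.2,1.5,51.7],"turn":[0,0,0],"hand":60},{"translation":[97.2,2,55.7],"turn":[0,0,0],"hand":60},{"translation":[104.1,2,59.6],"turn":[0,0,0],"hand":60}]'
python3 - <<'E'
from h import *
st=manip.state(); w=manip.snapshot('wrist'); t=manip.snapshot('top')
cv2.imwrite('pics/w2.png',np.hstack([cv2.resize(w['pixels'],(400,300)),cv2.resize(t['pixels'][165:315,260:460],(400,300))]))
E
```

```text
clock: 4.03
tcp_pos: [0.5018, -0.1026, 0.0796]
eef_rot: [-0.182, 0.683, 0.683, 0.182]
force: [0.0, -1.0, 0.3]
gripper_width: 0.0599
gripper_force: 0.8
```

View pics/w2.png

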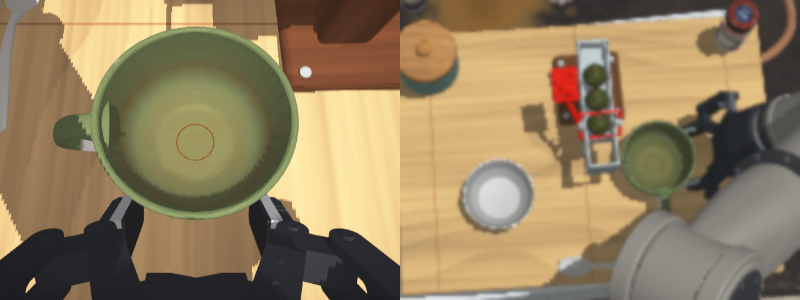

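The wrist view shows the cup cradled evenly between the fingers, rim centre about (313,195) in full pixels. The top view shows the cup just right of the spout. I'll measure the cup by projecting its rim contour onto z=0.108.

```bash
cat >> h.py <<'E'
from scipy.optimize import least_squares
def rimfit(p,st=None,z=.108):
    C=cam(p,st); h=cv2.cvtColor(p['pixels'],cv2.COLOR_BGR2HSV); m=cv2.inRange(h,(28,60,40),(75,255,230))
    m=cv2.morphologyEx(m,cv2.MORPH_OPEN,np.ones((3,3)))
    c=max(cv2.findContours(m,cv2.RETR_EXTERNAL,cv2.CHAIN_APPROX_NONE)[0],key=cv2.contourArea)[:,0,:]
    c=c[(c[:,0]>2)&(c[:,0]<637)&(c[:,1]>2)&(c[:,1]<477)]
    X=np.array([onz(C,u,z)[:2] for u in c]); 
    r=least_squares(lambda q:np.hypot(*(X-q[:2]).T)-.048,X.mean(0),loss='soft_l1',f_scale=.0015).x
    e=np.hypot(*(X-r).T)-.048
    print('rim centre',r.round(4),'inliers',(abs(e)<.002).sum(),len(e)); return r
E
python3 - <<'E'
from h import *
st=manip.state(); w=manip.snapshot('wrist'); rimfit(w,st)
rimfit(manip.snapshot('top')); print(st['tcp_pos'])
E
```

```text
rim centre [ 0.5008 -0.0582] inliers 876 1028
rim centre [ 0.4971 -0.0573] inliers 82 116
[ 0.50182942 -0.101305    0.07967868]
```

```bash
python3 -m creep '[{"translation":[6.9,0.2,4],"turn":[0,0,0],"hand":60},{"translation":[13.9,0.4,8],"turn":[0,0,0],"hand":60},{"translation":[20.8,0.6,11.9],"turn":[0,0,0],"hand":60},{"translation":[27.8,0.8,15.9],"turn":[0,0,0],"hand":60},{"translation":[34.7,1,19.9],"turn":[0,0,0],"hand":60},{"translation":[41.7,1.2,23.9],"turn":[0,0,0],"hand":60},{"translation":[48.6,1.5,27.8],"turn":[0,0,0],"hand":60},{"translation":[55.5,1.5,31.8],"turn":[0,0,0],"hand":60},{"translation":[60.8,1.5,34.8],"turn":[0,0,0],"hand":60},{"translation":[60.8,1.5,34.8],"turn":[0,0,0],"hand":60}]'
python3 - <<'E'
from h import *
st=manip.state(); w=manip.snapshot('wrist'); t=manip.snapshot('top'); s=manip.snapshot('scene'); print(st['tcp_pos'])
rimfit(w,st); rimfit(t)
cv2.imwrite('pics/w3.png',np.hstack([cv2.resize(w['pixels'],(266,200)),cv2.resize(t['pixels'][180:280,310:440],None,fx=2,fy=2,interpolation=3),cv2.resize(s['pixels'][230:330,310:440],None,fx=2,fy=2,interpolation=3)]))
E
```

```text
clock: 5.48
tcp_pos: [0.5034, -0.0321, 0.0799]
eef_rot: [-0.182, 0.683, 0.683, 0.183]
force: [-0.8, -1.2, 0.6]
gripper_width: 0.0599
gripper_force: 0.0
[ 0.50335279 -0.03205495  0.07986558]
rim centre [0.5025 0.0147] inliers 370 1222
rim centre [0.4992 0.0118] inliers 59 151
```

View pics/w3.png

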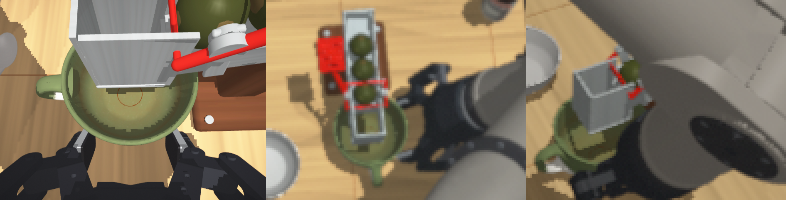

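Wrist view: the spout hangs over the cup, its near lower edge running from about (200,207) to (402,202) in full pixels. Top view: the spout is slightly left of the cup's middle. I'll check the outlet against the cup.

Run:
```python
from h import *
st=manip.state(); w=manip.snapshot('wrist'); C=cam(w,st)
for u in ((83,86),(167,84)): print('spout low near',onz(C,np.array(u)*640/266,.118).round(4))
for u in ((77,38),(199,35)): print('spout top near',onz(C,np.array(u)*640/266,.170).round(4))
T=cam(manip.snapshot('top'))
for u in ((353,141),(384,138)): print('top spout front top',onz(T,(310+(u[0]-266)/2,180+u[1]/2),.170).round(4))
# rim, near half only from wrist
h=cv2.cvtColor(w['pixels'],cv2.COLOR_BGR2HSV); m=cv2.inRange(h,(28,60,40),(75,255,230))
m=cv2.morphologyEx(m,cv2.MORPH_OPEN,np.ones((3,3)));m[:190]=0
c=max(cv2.findContours(m,0,cv2.CHAIN_APPROX_NONE)[0],key=cv2.contourArea)[:,0,:]
c=c[(c[:,1]>200)&(c[:,0]>150)]
X=np.array([onz(C,u,.108)[:2] for u in c]); 
r=least_squares(lambda q:np.hypot(*(X-q[:2]).T)-.048,[.502,.012],loss='soft_l1',f_scale=.001).x
e=np.hypot(*(X-r).T)-.048; print(r.round(4),(abs(e)<.0015).sum(),len(e))
```

```text
spout low near [ 0.4744 -0.001   0.118 ]
spout low near [5.267e-01 3.000e-04 1.180e-01]
spout top near [ 0.4859 -0.0018  0.17  ]
spout top near [ 0.527  -0.0007  0.17  ]
top spout front top [0.4741 0.0389 0.17  ]
top spout front top [0.4755 0.0009 0.17  ]
[0.5032 0.015 ] 150 777
```

```bash
python3 -m creep '[{"translation":[2.2,0,1.2],"turn":[0,0,0],"hand":60},{"translation":[4.3,0,2.5],"turn":[0,0,0],"hand":60},{"translation":[4.3,0,2.5],"turn":[0,0,0],"hand":60},{"translation":[-5,0,-3],"turn":[0,0,0],"hand":60},{"translation":[-60,0,-34],"turn":[0,0,0],"hand":60},{"translation":[-104,0,-60],"turn":[0,0,0],"hand":60},{"translation":[-104,0,-60],"turn":[0,0,0],"hand":60}]'
python3 - <<'E'
from h import *
st=manip.state(); w=manip.snapshot('wrist'); t=manip.snapshot('top'); s=manip.snapshot('scene'); print(st['tcp_pos'])
rimfit(w,st); rimfit(t)
cv2.imwrite('pics/t4.png',t['pixels']);cv2.imwrite('pics/w4f.png',w['pixels'])
cv2.imwrite('pics/w4.png',np.hstack([cv2.resize(t['pixels'][190:290,310:410],None,fx=4,fy=4,interpolation=3),cv2.resize(w['pixels'][:400,100:500],None,fx=1,fy=1)]))
E
```

```text
clock: 6.6
tcp_pos: [0.5021, -0.1603, 0.0798]
eef_rot: [-0.179, 0.687, 0.681, 0.181]
force: [-0.1, 0.1, 0.7]
gripper_width: 0.0601
gripper_force: 0.0
[ 0.50213562 -0.16030296  0.07977625]h.py:40: RuntimeWarning: Mean of empty slice.
  r=least_squares(lambda q:np.hypot(*(X-q[:2]).T)-.048,X.mean(0),loss='soft_l1',f_scale=.0015).x
  ret = ret.dtype.type(ret / rcount)
Traceback (most recent call last):
  File "h.py", line 40, in rimfit
    r=least_squares(lambda q:np.hypot(*(X-q[:2]).T)-.048,X.mean(0),loss='soft_l1',f_scale=.0015).x
      ~~~~~~~~~~~~~^^^^^^^^^^^^^^^^^^^^^^^^^^^^^^^^^^^^^^^^^^^^^^^^^^^^^^^^^^^^^^^^^^^^^^^^^^^^^
ValueError: Initial guess is outside of provided bounds
```

Run:
```python
from h import *
t=manip.snapshot('top'); s=manip.snapshot('scene')
rimfit(t); rimfit(s)
cv2.imwrite('pics/w4.png',np.hstack([cv2.resize(t['pixels'][190:290,310:410],None,fx=4,fy=4,interpolation=3),cv2.resize(s['pixels'][220:320,310:410],None,fx=4,fy=4,interpolation=3)]))
```

```text
rim centre [0.4995 0.0158] inliers 38 144
rim centre [0.494  0.0055] inliers 46 214
```

View pics/w4.png

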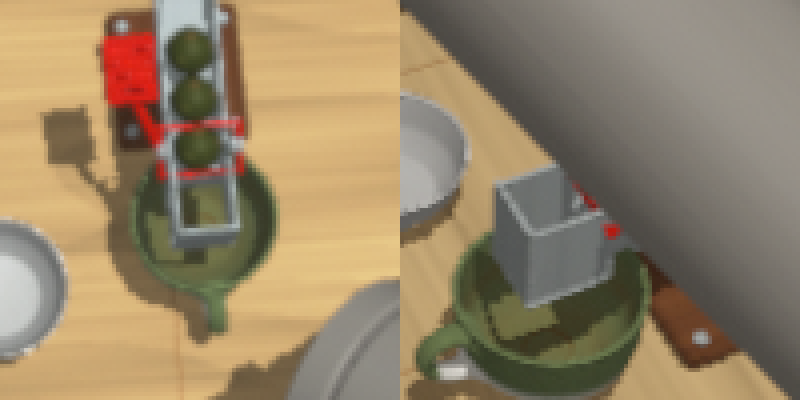

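Top crop: the cup rim spans u 133–276 with its near edge at v≈291. The spout's lower front corners are at about (172,249) and (240,243). I'll cast these at their heights.

Run:
```python
from h import *
p=manip.snapshot('top');T=cam(p); b=lambda x,y:(310+(x+.5)/4-.5,190+(y+.5)/4-.5)
for n,u,z in(('rimL',(133,218),.108),('rimR',(276,214),.108),('rimNear',(200,291),.108),('spFL',(172,249),.118),('spFR',(240,243),.118),('spTFL',(171,240),.17),('spTFR',(239,234),.17)): print(n,(onz(T,b(*u),z)*1000).round(1))
S=cam(manip.snapshot('scene')); a=lambda x,y:(310+(x+.5)/4-.5,220+(y+.5)/4-.5)
for n,u,z in(('rimL',(453,291),.108),('spFR',(528,306),.118),('spBR',(606,277),.118),('spFL',(498,265),.118),('rimNear',(548,369),.108),('rimR',(649,290),.108)): print('S',n,(onz(S,a(u[0]-400,u[1]),z)*1000).round(1))
# circle fit through rim pixels: green->wood edges on clean sector only
h=cv2.cvtColor(p['pixels'],cv2.COLOR_BGR2HSV); m=cv2.inRange(h,(28,60,30),(75,255,230))
c=max(cv2.findContours(m,0,cv2.CHAIN_APPROX_NONE)[0],key=cv2.contourArea)[:,0,:]
X=np.array([onz(T,u,.108)[:2] for u in c])
for x0 in([.5,.016],[.5,.024]):
    r=least_squares(lambda q:np.hypot(*(X-q[:2]).T)-.0475,x0,loss='cauchy',f_scale=.0007).x
    e=np.hypot(*(X-r).T)-.0475; print('fit',r.round(4),(abs(e)<.0015).sum(),len(e))
```

```text
rimL [503.6  60.4 108. ]
rimR [500.6 -31.  108. ]
rimNear [453.9  21.3 108. ]
spFL [480.2  37.7 118. ]
spFR [481.4  -5.5 118. ]
spTFL [476.4  41.5 170. ]
spTFR [ 4.776e+02 -2.000e-01  1.700e+02]
S rimL [459.1  32.4 108. ]
S spFR [484.8   2.4 118. ]
S spBR [526.8   3.8 118. ]
S spFL [482.2  31.1 118. ]
S rimNear [481.2 -28.3 108. ]
S rimR [546.5  -4.5 108. ]
fit [0.4995 0.0158] 42 149
fit [0.4995 0.0158] 42 149
```

```bash
python3 -m creep '[{"translation":[95,0,-165],"turn":[0,0,0],"hand":60},{"translation":[95,0,-165],"turn":[0,0,0],"hand":60},{"translation":[95,0,-165],"turn":[0,0,0],"hand":60},{"translation":[172,0,-120],"turn":[0,0,0],"hand":60},{"translation":[172,0,-120],"turn":[0,0,0],"hand":60},{"translation":[172,0,-120],"turn":[0,0,0],"hand":60}]'
python3 - <<'E'
from h import *
import pickle
st=manip.state(); w=manip.snapshot('wrist'); pickle.dump((st,w),open('w5.pkl','wb'))
C=cam(w,st); print(st['tcp_pos'],[proj(C,P).round(0).tolist() for P in((.502,.015,.108),(.502,-.033,.108),(.502,.001,.118))])
cv2.imwrite('pics/w5.png',w['pixels'])
E
```

```text
clock: 7.7
tcp_pos: [0.5031, -0.0597, 0.2702]
eef_rot: [-0.183, 0.681, 0.685, 0.183]
force: [0.5, -0.5, 0.5]
gripper_width: 0.0601
gripper_force: 0.0
[ 0.50307953 -0.05966422  0.27024042] [[312.0, 241.0], [312.0, 306.0], [312.0, 256.0]]
```

View pics/w5.png

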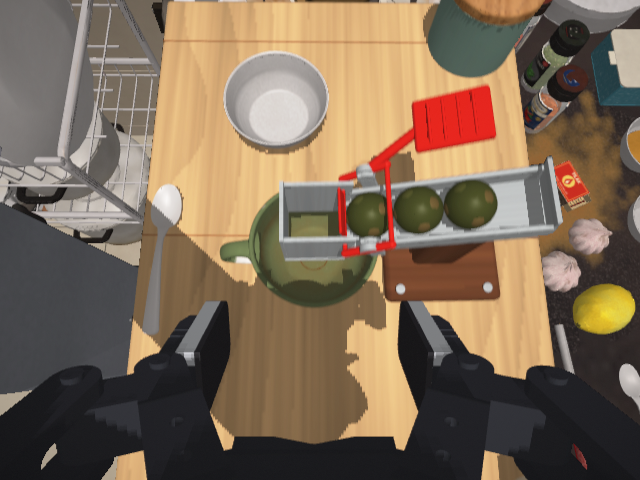

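The wrist view shows the rim spanning u 250–378 with its near edge at v≈306. The spout's front face is at u≈281 and its near lower edge at v≈260. The paddle centre is at about (454,119).

Run:
```python
from h import *
import pickle
st,w=pickle.load(open('w5.pkl','rb')); C=cam(w,st)
im=w['pixels']; h=cv2.cvtColor(im,cv2.COLOR_BGR2HSV)
m=cv2.inRange(h,(28,70,40),(75,255,230)); 
k,l,s,ce=cv2.connectedComponentsWithStats(m); i=l[285,314]; mm=(l==i).astype(np.uint8)
c=max(cv2.findContours(mm,0,cv2.CHAIN_APPROX_NONE)[0],key=cv2.contourArea)[:,0,:]
c=c[(c[:,1]>262)|((c[:,0]<262)&(c[:,1]<240))]
for z in(.108,):
    X=np.array([onz(C,u,z)[:2] for u in c])
    r=least_squares(lambda q:np.hypot(*(X-q[:2]).T)-.048,[.502,.015],loss='soft_l1',f_scale=.001).x
    e=np.hypot(*(X-r).T)-.048; print('cup',(r*1000).round(1),(abs(e)<.0015).sum(),len(e))
# spout: predicted pixels for hypothesised outlet, for comparison with the steel silhouette edge
for x0,y0 in((.502,.020),): print([proj(C,(x0+a,y0+b,z)).round(1).tolist() for a,b,z in((-.0215,-.019,.118),(-.0215,-.019,.170),(-.0215,.019,.170),(-.0215,.019,.118))])
# silhouette columns: near edge of spout at several columns, front edge at several rows
g=cv2.cvtColor(im,cv2.COLOR_BGR2HSV)
for u in(290,300,310,320,330): print(u,[(v,*map(int,g[v,u][1:])) for v in range(246,268,2)])
for v in(200,225,245,255): print(v,[(u,*map(int,g[v,u][1:])) for u in range(272,292,2)])
```

```text
cup [530.6  24.6] 22 35
[[281.5, 256.1], [275.2, 237.1], [277.0, 177.1], [282.9, 205.2]]
290 [(246, 4, 120), (248, 2, 119), (250, 2, 119), (252, 4, 119), (254, 4, 118), (256, 4, 117), (258, 2, 160), (260, 20, 155), (262, 92, 127), (264, 94, 127), (266, 95, 124)]
300 [(246, 4, 119), (248, 2, 119), (250, 2, 117), (252, 4, 117), (254, 2, 116), (256, 2, 117), (258, 3, 163), (260, 32, 153), (262, 114, 125), (264, 102, 127), (266, 103, 126)]
310 [(246, 2, 114), (248, 4, 114), (250, 2, 113), (252, 4, 114), (254, 5, 113), (256, 5, 113), (258, 3, 160), (260, 27, 150), (262, 97, 126), (264, 97, 126), (266, 98, 125)]
320 [(246, 2, 117), (248, 2, 116), (250, 4, 117), (252, 4, 117), (254, 2, 116), (256, 2, 123), (258, 2, 160), (260, 33, 146), (262, 101, 126), (264, 100, 127), (266, 111, 126)]
330 [(246, 2, 119), (248, 4, 120), (250, 4, 120), (252, 4, 119), (254, 2, 118), (256, 2, 130), (258, 5, 149), (260, 42, 141), (262, 90, 125), (264, 94, 125), (266, 94, 125)]
200 [(272, 84, 125), (274, 83, 102), (276, 82, 84), (278, 82, 81), (280, 4, 202), (282, 3, 202), (284, 3, 91), (286, 2, 113), (288, 4, 118), (290, 4, 119)]
225 [(272, 93, 90), (274, 88, 96), (276, 89, 103), (278, 87, 105), (280, 4, 208), (282, 4, 208), (284, 5, 94), (286, 8, 92), (288, 28, 91), (290, 92, 64)]
245 [(272, 86, 110), (274, 92, 111), (276, 97, 113), (278, 92, 116), (280, 38, 115), (282, 4, 117), (284, 2, 120), (286, 6, 119), (288, 2, 119), (290, 2, 119)]
255 [(272, 88, 107), (274, 90, 110), (276, 96, 112), (278, 96, 114), (280, 100, 115), (282, 105, 117), (284, 4, 116), (286, 2, 120), (288, 4, 117), (290, 4, 119)]
```

Run:
```python
from h import *
import pickle
st,w=pickle.load(open('w5.pkl','rb')); C=cam(w,st)
h=cv2.cvtColor(w['pixels'],cv2.COLOR_BGR2HSV)
print([(v,h[v,314].tolist()) for v in range(296,312,2)],[(u,h[245,u].tolist()) for u in (246,250,254,258)],[(u,h[265,u].tolist()) for u in range(366,382,3)])
m=cv2.inRange(h,(24,40,30),(80,255,255))
k,l,s,ce=cv2.connectedComponentsWithStats(m); i=l[285,314]; print(s[i])
c=max(cv2.findContours((l==i).astype(np.uint8),0,cv2.CHAIN_APPROX_NONE)[0],key=cv2.contourArea)[:,0,:]
c=c[(c[:,1]>264)]
X=np.array([onz(C,u,.108)[:2] for u in c])
r=least_squares(lambda q:np.hypot(*(X-q[:2]).T)-.048,[.502,.015],loss='soft_l1',f_scale=.001).x
e=np.hypot(*(X-r).T)-.048; print('cup',(r*1000).round(1),(abs(e)<.0015).sum(),len(e))
```

```text
[(296, [32, 82, 62]), (298, [33, 88, 61]), (300, [32, 86, 59]), (302, [33, 89, 60]), (304, [38, 84, 67]), (306, [31, 79, 71]), (308, [17, 109, 115]), (310, [16, 112, 125])] [(246, [39, 88, 128]), (250, [39, 89, 132]), (254, [38, 83, 98]), (258, [39, 86, 130])] [(366, [33, 85, 57]), (369, [38, 82, 62]), (372, [39, 88, 130]), (375, [17, 112, 219]), (378, [18, 108, 239]), (381, [19, 105, 240])]
[ 220  193  158  114 6275]
cup [503.2  15.5] 139 166
```

Run:
```python
from h import *
import pickle
st,w=pickle.load(open('w5.pkl','rb')); C=cam(w,st); T=cam(manip.snapshot('top'))
h=cv2.cvtColor(w['pixels'],cv2.COLOR_BGR2HSV); m=cv2.inRange(h,(0,150,80),(8,255,255)); m=cv2.morphologyEx(m,cv2.MORPH_OPEN,np.ones((17,17)))
k,l,s,ce=cv2.connectedComponentsWithStats(m[:200]); i=1+s[1:,4].argmax(); print(s[i],ce[i])
print('wrist z.206',onz(C,ce[i],.206).round(4)); b=(250+(352.5)/3.8-.5,165+162.5/3.8-.5)
print('tri',tri(C,ce[i],T,b)); print('top',onz(T,b,.206).round(4))
rows((.588,.060,.29),Rt(0)); rows((.588,.060,.25),Rt(0))
```

```text
[ 413   88   82   62 4205] [453.21902497 119.15600476]
wrist z.206 [0.5782 0.0581 0.206 ]
tri (array([0.57786177, 0.06024973, 0.20227471]), np.float64(0.003242146087815872))
top [0.5752 0.0607 0.206 ]
shift [117.2, 85.1, 43.9] turn [0.0, -3.73, 0.0]
shift [97.4, 85.1, 78.6] turn [0.0, -3.73, 0.0]
```

```bash
python3 -m creep '[{"translation":[30,0,-50],"turn":[0,-1,0],"hand":0},{"translation":[117,86,44],"turn":[0,-2.5,0],"hand":0},{"translation":[117,86,44],"turn":[0,-3.73,0],"hand":0},{"translation":[117,86,44],"turn":[0,-3.73,0],"hand":0},{"translation":[117,86,44],"turn":[0,-3.73,0],"hand":0},{"translation":[99,86,79],"turn":[0,-3.73,0],"hand":0},{"translation":[99,86,79],"turn":[0,-3.73,0],"hand":0},{"translation":[99,86,79],"turn":[0,-3.73,0],"hand":0}]' 20; python3 -c "
from h import *
rows((.589,.060,.25),Rt(0));print(manip.state()['joint_positions'].round(2))"
```

```text
clock: 8.8
tcp_pos: [0.5897, 0.0588, 0.252]
eef_rot: [0.001, 0.709, 0.706, 0.001]
force: [0.6, 0.5, -0.1]
gripper_width: -0.0
gripper_force: 0.0
shift [1.2, -0.7, 2.0] turn [0.02, 0.0, -0.03]
[-0.69  0.49  0.86  1.41 -0.37  1.41  0.17]
```

```bash
python3 -m creep '[{"translation":[1,0,15],"turn":[0,0,0],"hand":0},{"translation":[1,0,25],"turn":[0,0,0],"hand":0},{"translation":[1,0,35],"turn":[0,0,0],"hand":0},{"translation":[1,0,44],"turn":[0,0,0],"hand":0},{"translation":[1,0,52],"turn":[0,0,0],"hand":0},{"translation":[1,0,58],"turn":[0,0,0],"hand":0},{"translation":[1,0,62],"turn":[0,0,0],"hand":0},{"translation":[1,0,62],"turn":[0,0,0],"hand":0}]'
python3 - <<'E'
from h import *
s=manip.snapshot('scene')['pixels']; t=manip.snapshot('top')['pixels']
for n,p in(('s5',s),('t5',t)): cv2.imwrite(f'pics/{n}.png',p)
E
```

```text
clock: 9.8
tcp_pos: [0.5902, 0.0624, 0.1888]
eef_rot: [0.001, 0.707, 0.707, 0.001]
force: [4.9, 0.6, 4.1]
gripper_width: -0.0003
gripper_force: 2.5
```

```bash
python3 -m creep '[{"translation":[0,0,2],"turn":[0,0,0],"hand":0},{"translation":[0,0,4],"turn":[0,0,0],"hand":0},{"translation":[0,0,4],"turn":[0,0,0],"hand":0}]'
python3 - <<'E'
from h import *
t=manip.snapshot('top'); h=cv2.cvtColor(t['pixels'],cv2.COLOR_BGR2HSV); m=cv2.inRange(h,(28,60,20),(75,255,140))[180:250,340:385]
k,l,s,ce=cv2.connectedComponentsWithStats(m)
print([(s[i,4],(ce[i]+[340,180]).round(1).tolist()) for i in range(1,k) if s[i,4]>20])
E
```

```text
clock: 10.28
tcp_pos: [0.5899, 0.0624, 0.1846]
eef_rot: [0.001, 0.707, 0.707, 0.001]
force: [5.3, 0.0, 3.7]
gripper_width: -0.0001
gripper_force: 2.7
[(np.int32(133), [373.8, 241.8]), (np.int32(45), [363.0, 241.0])]
```

```bash
python3 -m creep '[{"translation":[0,0,2],"turn":[0,0,0],"hand":0},{"translation":[0,0,4],"turn":[0,0,0],"hand":0},{"translation":[0,0,4],"turn":[0,0,0],"hand":0}]'; python3 -m creep '[{"translation":[0,0,2],"turn":[0,0,0],"hand":0},{"translation":[0,0,4],"turn":[0,0,0],"hand":0},{"translation":[0,0,4],"turn":[0,0,0],"hand":0}]'
```

```text
clock: 10.7
tcp_pos: [0.5898, 0.0623, 0.1821]
eef_rot: [0.001, 0.707, 0.707, 0.001]
force: [2.3, -0.3, 10.2]
gripper_width: 0.0003
gripper_force: 5.4
clock: 11.08
tcp_pos: [0.59, 0.0622, 0.1815]
eef_rot: [0.0, 0.707, 0.707, 0.002]
force: [-1.7, 0.6, 24.4]
gripper_width: -0.0
gripper_force: 11.0
```

The force jumped to 24 N with no further travel, so the lever is at its stop. I'll release it and move clear.

```bash
python3 -m creep '[{"translation":[0,0,0],"turn":[0,0,0],"hand":0},{"translation":[0,0,-10],"turn":[0,0,0],"hand":0},{"translation":[0,0,-25],"turn":[0,0,0],"hand":0},{"translation":[0,0,-45],"turn":[0,0,0],"hand":0},{"translation":[0,0,-90],"turn":[0,0,0],"hand":0},{"translation":[0,0,-130],"turn":[0,0,0],"hand":0},{"translation":[100,-100,-140],"turn":[0,0,0],"hand":0},{"translation":[200,-130,-140],"turn":[0,0,0],"hand":0},{"translation":[250,-150,-140],"turn":[0,0,0],"hand":0},{"translation":[250,-150,-140],"turn":[0,0,0],"hand":0}]'; python3 -m creep '[{"translation":[40,-30,0],"turn":[0,0,0],"hand":0},{"translation":[80,-60,0],"turn":[0,0,0],"hand":0},{"translation":[80,-60,0],"turn":[0,0,0],"hand":0}]'
python3 - <<'E'
from h import *
s=manip.snapshot('scene')['pixels']; t=manip.snapshot('top')['pixels']
cv2.imwrite('pics/f.png',np.hstack([cv2.resize(t[170:300,260:390],(400,400),interpolation=3),cv2.resize(s[210:340,290:420],(400,400),interpolation=3)]))
E
```

```text
clock: 12.32
tcp_pos: [0.4551, 0.2732, 0.3136]
eef_rot: [-0.001, 0.707, 0.707, -0.004]
force: [1.3, 1.2, 0.5]
gripper_width: 0.0003
gripper_force: 0.0
clock: 12.7
tcp_pos: [0.3926, 0.3565, 0.3126]
eef_rot: [-0.001, 0.703, 0.711, -0.005]
force: [-0.0, -0.5, -1.1]
gripper_width: -0.0003
gripper_force: 0.0
```

View pics/f.png

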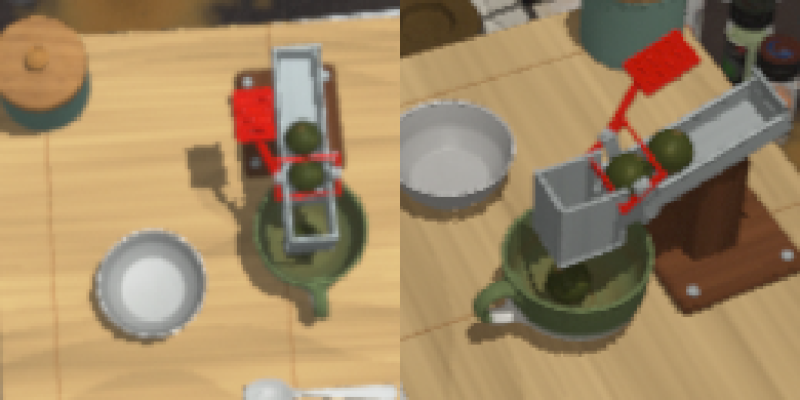

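The picture shows one ball in the cup (about (568,283) in the right half), two balls in the lane, and the lever back up. I'll let everything settle, then hand in.

```bash
python3 -m creep '[{"translation":[0,0,0],"turn":[0,0,0],"hand":0},{"translation":[0,0,0],"turn":[0,0,0],"hand":0},{"translation":[0,0,0],"turn":[0,0,0],"hand":0},{"translation":[0,0,0],"turn":[0,0,0],"hand":0}]' && python3 -c "
from station import manip
print(manip.sign_off())"
```

```text
clock: 13.3
tcp_pos: [0.3994, 0.3526, 0.3155]
eef_rot: [0.0, 0.708, 0.707, 0.0]
force: [-0.6, -0.0, 0.3]
gripper_width: -0.0001
gripper_force: 0.0
the job is handed in; nothing more can be done
None
```

The job is handed in at 13.3 s: the cup stands under the spout (centred to within about 2 mm by the closest view, up to 8 mm by rougher ones), one ball is in it, the other two are still in the lane, and the lever is back up; no verdict was returned.

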